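# Set the polisher to full speed and start it

### The job

Set the bench polisher going at full speed: with a fingertip push the speed lever along its slot from the off end where it now leans, on past the first notch, until it rests against the stop at the other end, and only then press the plain round start button all the way down and let it come back up. Only push: grip and lift nothing, do not force the lever or the boxes, and leave the mushroom-headed stop button and the things standing around alone.

Things in the scene. Friction and masses are not known exactly. Their poses are not given: they have to be found in the camera images.
- lever_box: Speed controller: putty-grey box 120 (x) x 200 (y) x 70 mm high, fixed to the bench, with a bare metal plate on top and a dark slot along its y axis. Origin at the centre of its underside, z up. The lever stands up out of the slot and swings in the box's own y-z plane, about a pivot on the box's centre line 66 mm above the bench.
- speed_lever (a joint): Angle, rad: 0 = off, leaning 0.35 rad to the box's -y end (hard stop); 0.35 = first notch, upright; 0.70 = second stop (hard), leaning 0.35 rad to the +y end. Sprung: about 3 to 6 N at the knob starts it from off and takes it out of the first notch. Let go beyond 0.58 it goes on to 0.70 and stays; let go between 0.15 and 0.55 it ends in the first notch (0.35, give or take 0.06).
- lever_knob (a point): Centre of the lever's black ball knob, 28 mm in diameter, 90 mm from the pivot on a steel rod 10 mm in diameter. It lies 151 mm above the bench at either end of the swing and 156 mm when upright, and travels 62 mm along the box's y axis.
- button_station: Push-button station: putty-grey box 90 (x) x 150 (y) x 55 mm high, fixed to the bench. Origin at the centre of its underside, z up. Start button on its top 40 mm towards its -y end, stop button 40 mm towards its +y end.
- start_button_top (a point): Centre of the top face of the start button: plain flat round black push button 30 mm in diameter in a dark metal housing, about 77 mm above the bench, pressed straight down.
- start_button (a joint): How far the start button is pressed, m: 0 = up, 0.006 = fully down (about 5 N); it springs back.
- stop_button_top (a point): Top of the stop button's black mushroom head, 48 mm in diameter, 95 mm above the bench. Leave it alone.
- stop_button (a joint): How far the stop button is pressed, m: 0 = up, 0.006 = fully down.
- brass_cup: Loose brass cup, 52 mm across the rim, 60 mm high, standing on the bench just beyond the speed controller. Origin at the centre of its underside. Leave it alone.
- compound_bar: Loose beige bar of polishing compound, 35 x 70 x 30 mm high, lying just beyond the push-button station. Origin at the centre of its underside. Leave it alone.
- oil_can: Loose grey jar with a white lid, 54 mm in diameter, 110 mm high, at the left of the work. Origin at the centre of its underside. Leave it alone.
- felt_wheel: Loose grey felt wheel, 80 mm in diameter, 22 mm thick with a hub, 30 mm in all, lying flat at the right of the work. Origin at the centre of its underside. Leave it alone.

How it is judged:
By the outcome, as a careful person would: the job done as asked, in the order asked, and still so for the second after the job is handed in, with the robot touching nothing.
It also fails if it takes over 48 s, if anything falls off the work surface, if the arm or the gripper's body presses on something with over 40 N, if the wrist force passes 120 N, or if a joint passes its speed limit or range.

### The arm

A 6-joint arm with a two-finger parallel gripper is mounted at the origin on the work surface. World frame = base frame: x ahead of the robot, y to its left, z up, the work surface at z = 0. Lengths are in m, angles in rad, forces in N, time in s.
With the tool pointing down it reaches from about 0.375 to 0.9 m from the base axis. Payload 3.1 kg.
Tool frame: the origin (TCP) lies on the centre line of the jaws, within the pads' length; the fingertips stand 25 mm ahead of it and the grasp point (between the pads) lies 6 mm ahead of it; x points along the fingers, y is the direction in which the jaws open and shut, and the axes are right-handed (so a half turn about x gives the same grasp; the last joint's range is limited). The gripper opens to 87 mm and grips with 3 to 60 N. Pads are 19 mm wide; open, the fingers measure 117 mm over their backs; the gripper's body (75 mm by 190 mm) begins 51 mm behind the grasp point.
Start: joints at [-0.178, 0.527, 1.433, -0, 1.181, -0.178], TCP at [0.625, 0, 0.248] pointing down, gripper open.
Joint ranges: [-3.08, 3.08], [-0.75, 2.2], [0.22, 2.44], [-1.43, 4.57], [0, 2.65], [-2.85, 2.85]. Speed limits (rad/s): [2.79, 2.79, 3.14, 3.14, 3.14, 3.14].

### API

Orientations are given as a unit quaternion [x, y, z, w].
In Python, from rig import robot gives the robot as it stands. The module is installed in compiled form; this text tells all that it offers.
- The arm moves only by the tool move_arm, never from a script. Its argument "commands" is a list of rows, each a list of 5 numbers: the gripper's target within -1 to 1 (shut at 1, half-way at 0, fully open at -1), then the shift along the tool's x, y, z in mm, then the turn about the tool's x in degrees. A call has 1 to 8 rows; each row is the pose to reach, as a shift and turn from the pose commanded when the call began, along the tool's axes at that moment; what a row does not reach only later rows make up. A row lasts 1/12 s, in which the tool goes at most 41.7 mm and 7.16 degrees, less where a joint would pass 70% of its speed; a pose out of reach is approached as far as the arm can. A call with a gripper value outside its range is refused whole. The fingers move at their own pace and stop on an object; "newtons" is the grip in N (left out, the last holds). Time passes only in rows, so rows that repeat a pose let the fingers close. It gives the time, the measured TCP pose, the force and the opening at its end, in the units of the state.
- robot.get_obs(): the state, without advancing time (a new reading comes with each control period).
- robot.camera(name): name is "scene" or "side" or "wrist"; returns a dict with "image" (480x640x3 uint8, red, green, blue), "fx", "fy", "cx", "cy" (pixels), "xyz" and "rotation" of the camera in the world; the wrist camera has in their place "tool_from_camera" (4x4, takes a point from camera to tool coordinates, whose origin is the TCP and whose axes are the tool frame's). Camera axes: x right, y down, z forward; pixel columns grow to the right and rows downward; lengths in m; the calibration is good to about 2 mm. A picture is of the moment at which its call begins: read the wrist's pose just before it. There is no depth.
- robot.hand_in(): hands the job in, once; it reports no verdict.
Trained networks look in a picture, given as the dict that the camera call returned (one of the last four; its "shot" number tells which), for a name from the list of things; names that differ only in an ending like _2 or _b are one class to them, and where a whole thing is asked for, a point or a joint stands for the part that bears it (a point fixed in the world has none). Each returns a list of dicts, best first, with "p" (0 to 1); they miss things now and then, are a little off and sometimes report something else, mostly with a low value. They report only what shows in the picture. A call takes as long as a camera call.
- robot.regions_of(picture, name): "pixels" (480x640 bool, what is visible of it) and "bbox" ([left, top, right, bottom] in pixels, round what is visible of it).
The state is a dict: "time": time; "q": joint angles; "joint_velocities": joint speeds; "joint_torque": joint torques, N m; "position": TCP position; "tool_rot": TCP orientation; "ft_force": force on the tool from outside, world axes, zero at the start; "moment": the same for the moment, N m; "grip_width": finger opening in m.
Only numpy, scipy, OpenCV 4.12 (cv2) and the standard library are available. Lean on these libraries where they do the work, as an engineer would, in place of code of your own. Each camera call takes 0.05 s, during which the arm holds its last target.

## Working session

There is one attempt and no reset: what is moved stays moved. The work goes in short steps, Python scripts to look and compute and a tool call to move; the robot and the scene stay as the last step left them, time stands still between calls to the robot, and variables do not carry over. Pictures are saved under pics/ and viewed, and the job is handed in when it is done.

Besides the shell and the picture viewer there is one more tool, called after "Emit:" by a JSON object that holds its "name" and its "arguments", one argument or row to a line. move_arm: Moves the arm, as the interface text tells. Its arguments: {"type":"object","properties":{"commands":{"type":"array","items":{"type":"array","items":{"type":"number"}}},"newtons":{"type":"number"}},"required":["commands"]}

```bash
mkdir -p pics; ls
python3 - <<'E'
from rig import robot
import cv2,pickle
o=robot.get_obs(); print({k:o[k] for k in('time','position','tool_rot','ft_force','grip_width')})
for n in('scene','side','wrist'):
    c=robot.camera(n); cv2.imwrite(f'pics/a_{n}.png',c['image'][:,:,::-1]); pickle.dump(c,open(f'{n}.pkl','wb'))
    print(n,{k:v for k,v in c.items() if k!='image'})
    for t in('speed_lever','lever_knob','start_button','stop_button','lever_box','button_station'):
        r=robot.regions_of(c,t)
        for d in r[:2]:
            ys,xs=d['pixels'].nonzero(); print(t,round(d['p'],2),d['bbox'],xs.mean().round(1),ys.mean().round(1))
E
```

```text
pics
{'time': 0.0, 'position': array([6.24312686e-01, 1.56732621e-04, 2.46565364e-01]), 'tool_rot': array([ 0.4995557 ,  0.50062982, -0.50044423,  0.49936906]), 'ft_force': array([ 1.05953453, -0.74281734,  0.53466243]), 'grip_width': 0.0871911393796322}
scene {'fx': 518.5054805891592, 'fy': 518.5054805891592, 'cx': 318.38577723464954, 'cy': 240.19812585547413, 'xyz': array([1.23123063, 0.27465667, 1.18662861]), 'rotation': array([ 0.53590204,  0.79207453, -0.24472266, -0.1598054 ]), 'shot': 1}
speed_lever 0.74 [258.8, 201.7, 278.0, 226.8] 270.1 209.6
speed_lever 0.5 [177.8, 197.4, 209.4, 224.5] 192.1 208.8
lever_knob 0.54 [261.0, 199.0, 281.7, 227.8] 270.4 210.3
lever_knob 0.22 [376.1, 248.7, 387.7, 258.5] 380.2 253.2
start_button 0.53 [376.3, 246.4, 390.2, 259.6] 380.7 253.5
stop_button 0.63 [260.3, 200.9, 281.0, 226.9] 270.2 209.7
stop_button 0.52 [401.5, 237.8, 419.5, 256.6] 411.6 247.3
lever_box 0.67 [235.5, 199.8, 322.6, 267.7] 274.7 233.7
button_station 0.72 [362.0, 234.8, 430.4, 282.4] 394.3 260.6
side {'fx': 441.89153328927074, 'fy': 441.89153328927074, 'cx': 321.48425533781
[... 691 characters left out ...]
_camera': array([[-8.05716933e-05, -2.56139992e-01,  9.66639694e-01,
        -1.36625905e-01],
       [ 9.99999910e-01, -4.22586364e-04, -2.86245043e-05,
        -3.86954870e-04],
       [ 4.15820634e-04,  9.66639605e-01,  2.56140003e-01,
        -6.94893430e-02],
       [ 0.00000000e+00,  0.00000000e+00,  0.00000000e+00,
         1.00000000e+00]]), 'shot': 3}
speed_lever 0.85 [216.6, 341.5, 233.6, 374.9] 226.8 359.3
lever_knob 0.85 [216.7, 343.7, 235.1, 375.4] 226.6 359.7
start_button 0.73 [171.2, 44.3, 207.1, 82.7] 189.8 63.8
start_button 0.3 [95.4, 0.0, 266.9, 131.5] 186.9 56.5
lever_box 0.88 [155.3, 238.2, 293.2, 376.4] 236.1 298.9
button_station 0.93 [95.4, 2.0, 267.1, 132.5] 187.0 56.8
```

View pics/a_scene.png

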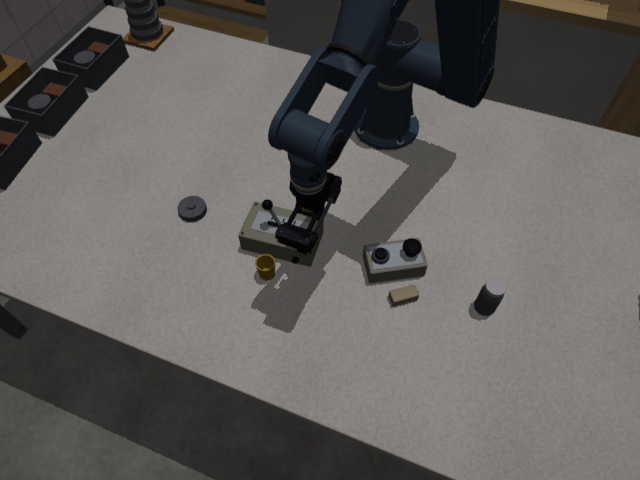

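View pics/a_side.png

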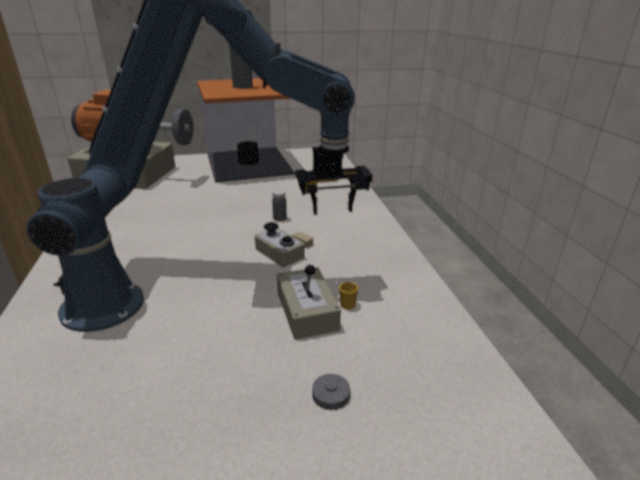

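View pics/a_wrist.png

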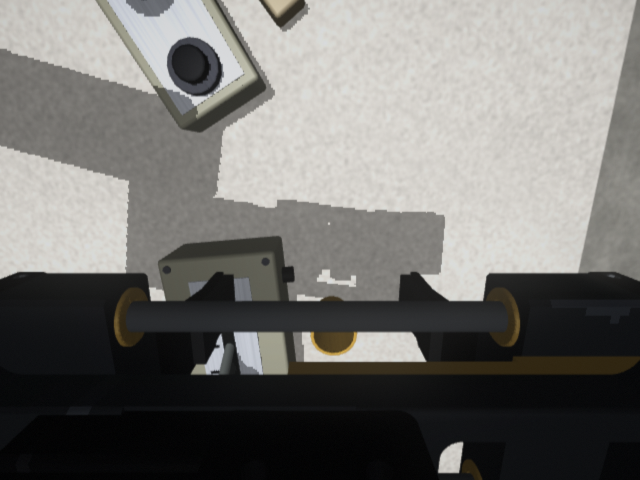

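```bash
cat > h.py <<'E'
import numpy as np,cv2,pickle
from scipy.spatial.transform import Rotation as R
def ray(c,u,v):
    d=R.from_quat(c['rotation']).apply([(u-c['cx'])/c['fx'],(v-c['cy'])/c['fy'],1]); return np.array(c['xyz']),d
def atz(c,u,v,z):
    o,d=ray(c,u,v); return o+d*(z-o[2])/d[2]
def tri(*obs):
    A=np.zeros((3,3));b=np.zeros(3)
    for c,u,v in obs:
        o,d=ray(c,u,v); d/=np.linalg.norm(d); P=np.eye(3)-np.outer(d,d); A+=P;b+=P@o
    p=np.linalg.solve(A,b); return p
def proj(c,p):
    q=R.from_quat(c['rotation']).inv().apply(np.array(p)-c['xyz']); return np.stack([c['cx']+c['fx']*q[...,0]/q[...,2],c['cy']+c['fy']*q[...,1]/q[...,2]],-1)
def world(c,pos,rot):
    T=c['tool_from_camera'];c=dict(c);Rt=R.from_quat(rot)
    c['rotation']=(Rt*R.from_matrix(T[:3,:3])).as_quat(); c['xyz']=Rt.apply(T[:3,3])+pos; return c
L=lambda n:pickle.load(open(n+'.pkl','rb'))
def crop(c,x0,y0,w,h,s,f):
    cv2.imwrite(f,cv2.resize(c['image'][y0:y0+h,x0:x0+w,::-1],None,fx=s,fy=s,interpolation=cv2.INTER_CUBIC))
E
python3 - <<'E'
from h import *
s,d=L('scene'),L('side')
crop(s,230,190,100,75,8,'pics/c1.png');crop(s,350,225,100,75,8,'pics/c2.png');crop(d,250,210,100,140,4.2,'pics/c3.png')
print(R.from_quat([ 0.4995557 ,  0.50062982, -0.50044423,  0.49936906]).as_matrix().round(3))
E
```

```text
[[-0.002  1.    -0.   ]
 [ 0.    -0.    -1.   ]
 [-1.    -0.002 -0.   ]]
```

View pics/c1.png

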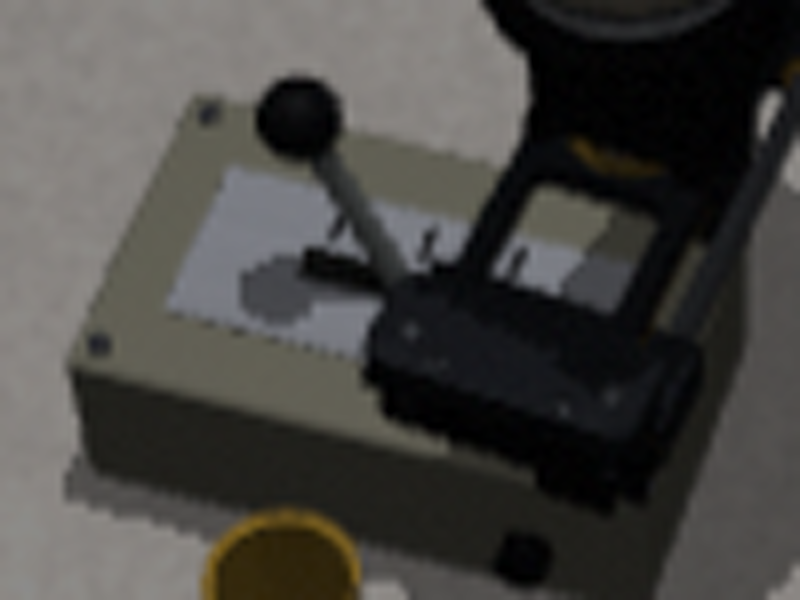

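View pics/c2.png

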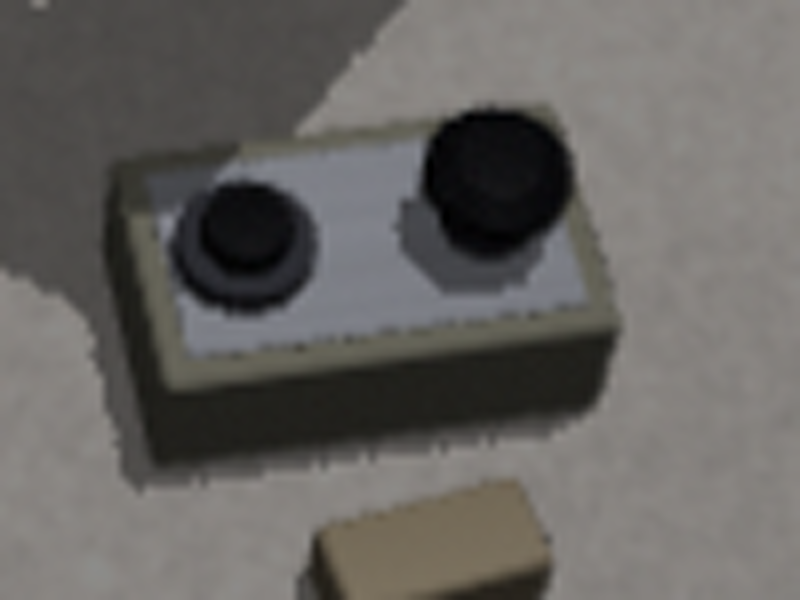

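View pics/c3.png

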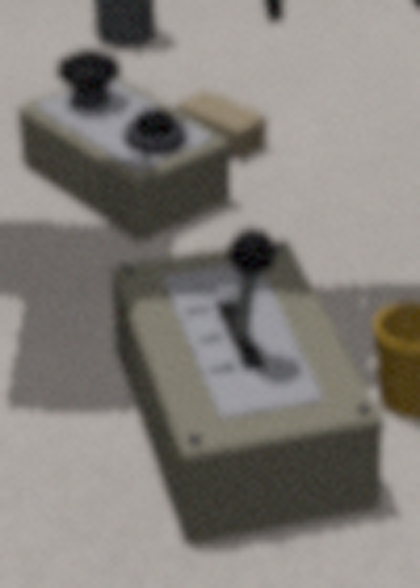

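Run:
```python
from h import *
s,d=L('scene'),L('side')
w=world(L('wrist'),[6.24312686e-01, 1.56732621e-04, 2.46565364e-01],[ 0.4995557 ,  0.50062982, -0.50044423,  0.49936906])
print('knob',tri((s,267.2,204.6),(d,310.2,270)),atz(s,267.2,204.6,.151),atz(d,310.2,270,.151))
print('start',tri((s,381,252.3),(d,287.1,239.8)),atz(s,381,252.3,.077),atz(d,287.1,239.8,.077),atz(w,189.8,63.8,.077))
print('stop',atz(s,412,246,.095),atz(d,271,225.8,.095))
for c,u,v in((s,254.4,202.1),(s,239,235.6),(d,340.5,309.5),(d,294,317.6),(d,277.9,273.1),(d,318.3,268.3),(w,159,262),(w,281,237)): print(atz(c,u,v,.07).round(4))
print('cup rim',atz(d,347.5,286,.06),atz(s,265.3,259,.06))
```

```text
knob [ 0.53634388 -0.15702951  0.15099039] [ 0.53450224 -0.15660671  0.151     ] [ 0.53756823 -0.15872357  0.151     ]
start [0.51756925 0.14481047 0.07122911] [0.51714508 0.14663322 0.077     ] [0.51895816 0.13008897 0.077     ] [0.5172585  0.14343998 0.077     ]
stop [0.48207136 0.21521577 0.095     ] [0.47784362 0.19636283 0.095     ]
[ 0.4851 -0.2266  0.07  ]
[ 0.6002 -0.2154  0.07  ]
[ 0.5999 -0.2211  0.07  ]
[ 0.4857 -0.2297  0.07  ]
[ 0.4709 -0.0356  0.07  ]
[ 0.5831 -0.0329  0.07  ]
[ 0.4664 -0.0338  0.07  ]
[ 0.5889 -0.0081  0.07  ]
cup rim [ 0.64501394 -0.11622759  0.06      ] [ 0.63483209 -0.12399784  0.06      ]
```

Emit:
{"name": "move_arm", "arguments": {
  "commands": [
    [1,0,-12,28,-1],
    [1,0,-24,56,-2],
    [1,0,-36,84,-3],
    [1,0,-48,112,-4],
    [1,0,-60,140,-4],
    [1,0,-72,170,-4],
    [1,0,-86,205,-4],
    [1,0,-86,205,-4]
  ],
  "newtons": 20
}}

```text
time: 1.72
position: [0.5374, -0.211, 0.2478]
tool_rot: [0.483, 0.515, -0.485, 0.517]
ft_force: [1.1, 0.5, -0.7]
grip_width: 0.0417
```

Run:
```python
from rig import robot
from h import *
o=robot.get_obs(); print({k:o[k] for k in('time','position','tool_rot','ft_force','grip_width')}); print(R.from_quat(o['tool_rot']).as_matrix().round(3))
w=robot.camera('wrist'); cv2.imwrite('pics/b_w.png',w['image'][:,:,::-1]); pickle.dump(w,open('wrist2.pkl','wb'))
s=robot.camera('scene'); pickle.dump(s,open('scene2.pkl','wb'));crop(s,220,150,240,180,3.3,'pics/b_s.png')
W=world(w,o['position'],o['tool_rot']);pickle.dump(W,open('W2.pkl','wb'))
for n in('lever_knob','start_button','lever_box'):
  for d in robot.regions_of(w,n)[:1]:
    ys,xs=d['pixels'].nonzero(); print(n,d['p'],d['bbox'],xs.mean(),ys.mean(),atz(W,xs.mean(),ys.mean(),{'lever_knob':.151,'start_button':.077,'lever_box':.07}[n]))
```

```text
{'time': 1.7167, 'position': array([ 0.53736507, -0.21103824,  0.24776362]), 'tool_rot': array([ 0.48256632,  0.51496572, -0.48465592,  0.51676755]), 'ft_force': array([ 1.09990265,  0.52340614, -0.71949024]), 'grip_width': 0.04165409067154971}
[[-0.     0.998  0.064]
 [-0.004  0.064 -0.998]
 [-1.    -0.     0.004]]
lever_knob 0.93 [294.6, 132.3, 337.5, 198.1] 317.0699166132136 172.8313021167415 [ 0.53365692 -0.15420177  0.151     ]
lever_box 0.77 [239.3, 13.4, 390.7, 246.2] 316.50785062240664 124.79834024896266 [ 0.53082292 -0.11654401  0.07      ]
```

View pics/b_w.png

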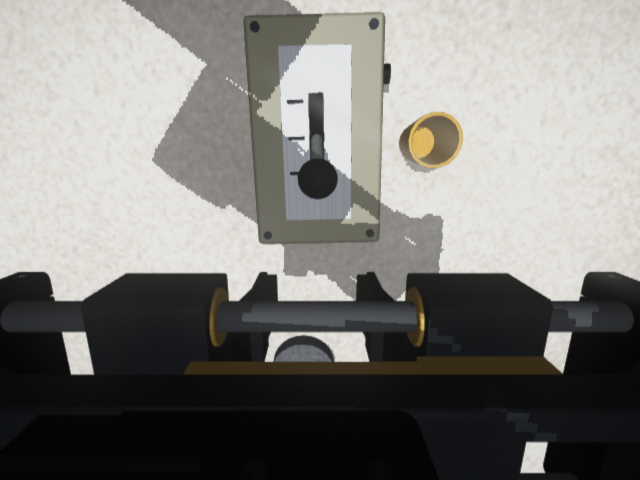

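View pics/b_s.png

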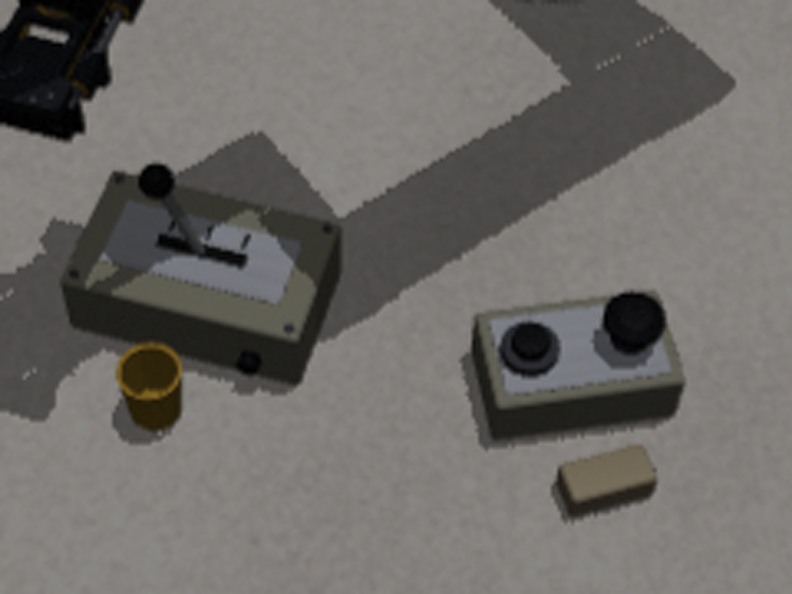

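Emit:
{"name": "move_arm", "arguments": {
  "commands": [
    [1,5,0,0,0],
    [1,20,0,0,0],
    [1,35,0,0,0],
    [1,50,0,0,0],
    [1,65,0,0,0],
    [1,78,0,0,0],
    [1,83,0,0,0],
    [1,83,0,0,0]
  ]
}}

```text
time: 2.63
position: [0.5384, -0.2034, 0.1629]
tool_rot: [0.482, 0.519, -0.482, 0.516]
ft_force: [0.2, -0.3, -0.2]
grip_width: 0.0006
```

Emit:
{"name": "move_arm", "arguments": {
  "commands": [
    [1,0,0,-4,0],
    [1,0,0,-8,0],
    [1,0,0,-12,0],
    [1,0,0,-16,0],
    [1,0,0,-18,0],
    [1,0,0,-18,0]
  ]
}}

```text
time: 3.13
position: [0.5377, -0.1864, 0.165]
tool_rot: [0.482, 0.517, -0.482, 0.517]
ft_force: [0.0, -0.6, -0.9]
grip_width: 0.0005
```

Run:
```python
from rig import robot
from h import *
o=robot.get_obs(); print({k:o[k] for k in('time','position','tool_rot','ft_force','grip_width')})
w=robot.camera('wrist'); cv2.imwrite('pics/c_w.png',w['image'][:,:,::-1])
s=robot.camera('side');crop(s,230,200,160,140,4.2,'pics/c_d.png')
```

```text
{'time': 3.1333, 'position': array([ 0.53769193, -0.18637445,  0.16500165]), 'tool_rot': array([ 0.48212364,  0.5171796 , -0.48201526,  0.51743921]), 'ft_force': array([ 0.03786704, -0.59364323, -0.87269666]), 'grip_width': 0.0004774637284099461}
```

View pics/c_w.png

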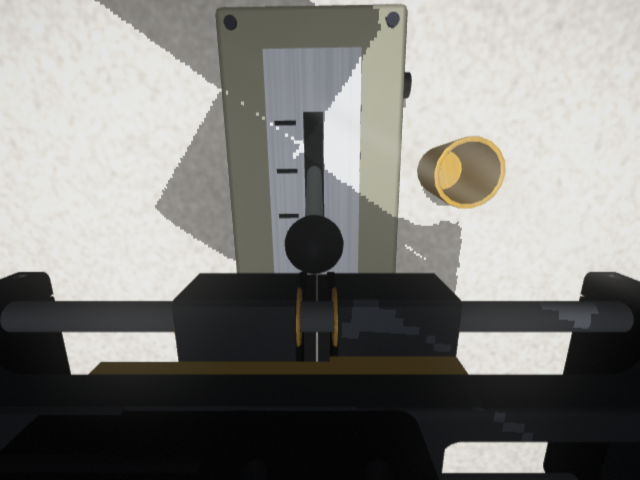

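View pics/c_d.png

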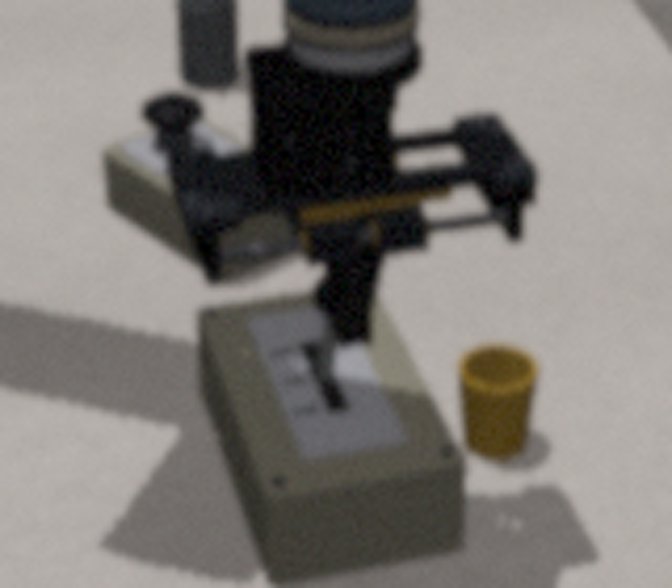

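Emit:
{"name": "move_arm", "arguments": {
  "commands": [
    [1,0,0,-4,0],
    [1,0,0,-8,0],
    [1,0,0,-12,0],
    [1,0,0,-16,0],
    [1,0,0,-20,0],
    [1,0,0,-24,0],
    [1,0,0,-28,0],
    [1,0,0,-32,0]
  ]
}}

```text
time: 3.9
position: [0.5352, -0.154, 0.1642]
tool_rot: [0.482, 0.518, -0.482, 0.517]
ft_force: [-0.5, 0.2, 0.4]
grip_width: 0.0002
```

Emit:
{"name": "move_arm", "arguments": {
  "commands": [
    [1,0,0,-4,0],
    [1,0,0,-8,0],
    [1,0,0,-12,0],
    [1,0,0,-14,0]
  ]
}}

```text
time: 4.23
position: [0.5345, -0.1412, 0.1647]
tool_rot: [0.482, 0.517, -0.482, 0.518]
ft_force: [-0.4, -2.5, 2.0]
grip_width: 0.0005
```

Run:
```python
from rig import robot
from h import *
o=robot.get_obs(); print({k:o[k] for k in('time','position','tool_rot','ft_force','grip_width')})
w=robot.camera('wrist'); cv2.imwrite('pics/d_w.png',w['image'][:,:,::-1])
```

```text
{'time': 4.2333, 'position': array([ 0.53449459, -0.14121847,  0.16474773]), 'tool_rot': array([ 0.481709  ,  0.51705482, -0.4823631 ,  0.51762591]), 'ft_force': array([-0.40682134, -2.48290584,  1.96889201]), 'grip_width': 0.00045393169824409587}
```

View pics/d_w.png

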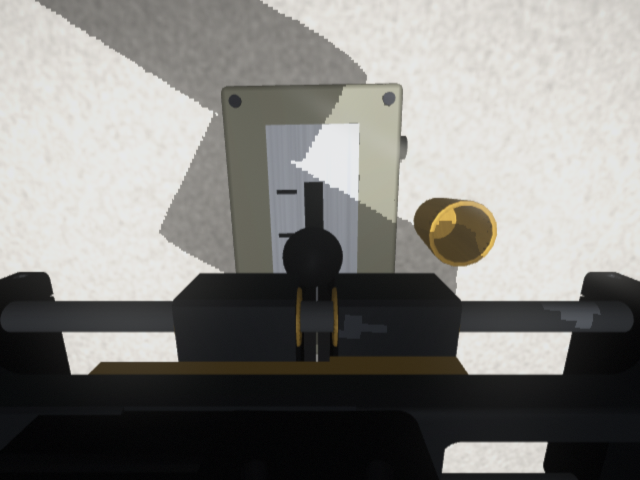

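Emit:
{"name": "move_arm", "arguments": {
  "commands": [
    [1,0,0,-4,0],
    [1,0,0,-8,0],
    [1,0,0,-12,0],
    [1,0,0,-15,0],
    [1,0,0,-17,0]
  ]
}}

```text
time: 4.7
position: [0.5332, -0.1232, 0.1644]
tool_rot: [0.482, 0.517, -0.482, 0.517]
ft_force: [0.3, -0.8, -1.0]
grip_width: -0.0
```

Run:
```python
from rig import robot
from h import *
o=robot.get_obs(); print({k:o[k] for k in('time','position','tool_rot','ft_force','grip_width')})
w=robot.camera('wrist'); cv2.imwrite('pics/e_w.png',w['image'][:,:,::-1])
```

```text
{'time': 4.7, 'position': array([ 0.53317664, -0.12318888,  0.1644024 ]), 'tool_rot': array([ 0.48236437,  0.51746845, -0.48205242,  0.51689117]), 'ft_force': array([ 0.28843484, -0.84587192, -1.02446137]), 'grip_width': -6.466959276153685e-06}
```

View pics/e_w.png

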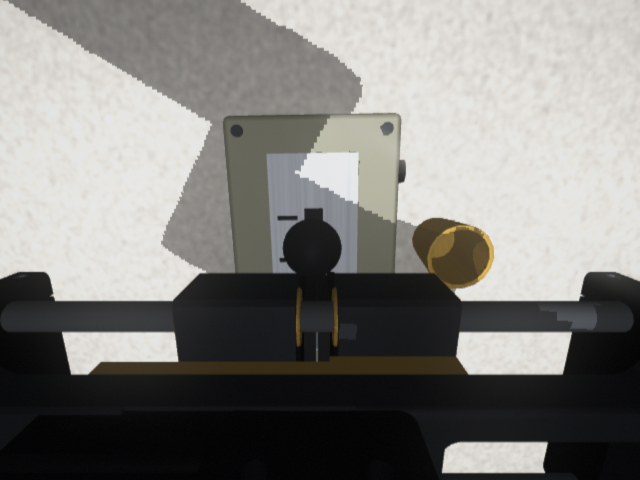

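Emit:
{"name": "move_arm", "arguments": {
  "commands": [
    [1,0,0,5,0],
    [1,0,0,12,0],
    [1,0,0,20,0],
    [1,0,0,28,0],
    [1,0,0,28,0]
  ]
}}

```text
time: 5.17
position: [0.536, -0.1545, 0.1647]
tool_rot: [0.483, 0.516, -0.483, 0.517]
ft_force: [-0.0, 0.2, 0.7]
grip_width: 0.0004
```

Run:
```python
from rig import robot
from h import *
o=robot.get_obs(); print({k:o[k] for k in('time','position','tool_rot','ft_force','grip_width')})
w=robot.camera('wrist'); cv2.imwrite('pics/f_w.png',w['image'][:,:,::-1])
W=world(w,o['position'],o['tool_rot'])
for d in robot.regions_of(w,'lever_knob')[:2]:
    b=d['bbox'];ys,xs=d['pixels'].nonzero(); print(d['p'],b,xs.mean(),ys.mean(),atz(W,(b[0]+b[2])/2,b[1]+(b[2]-b[0])/2,.151))
s=robot.camera('side');crop(s,230,200,160,140,4.2,'pics/f_d.png')
```

```text
{'time': 5.1667, 'position': array([ 0.53598008, -0.15453992,  0.1646678 ]), 'tool_rot': array([ 0.48275582,  0.51599096, -0.48274588,  0.51735536]), 'ft_force': array([-0.04725595,  0.24001004,  0.671212  ]), 'grip_width': 0.00042099050269858566}
0.82 [278.5, 148.6, 339.8, 223.5] 309.69199499687306 181.26860537836149 [ 0.5283309  -0.09609058  0.151     ]
```

View pics/f_w.png

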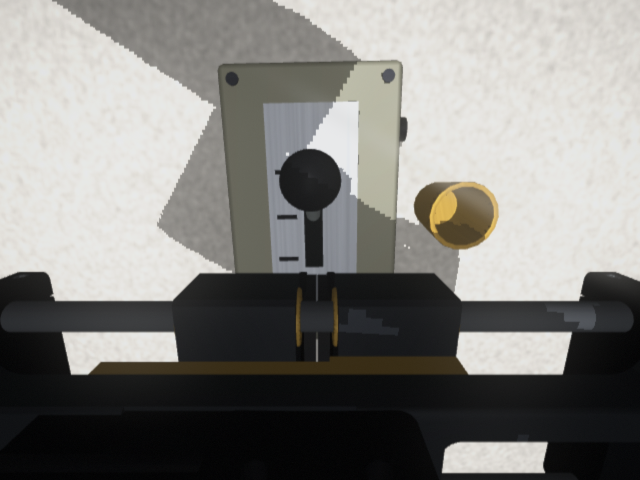

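View pics/f_d.png

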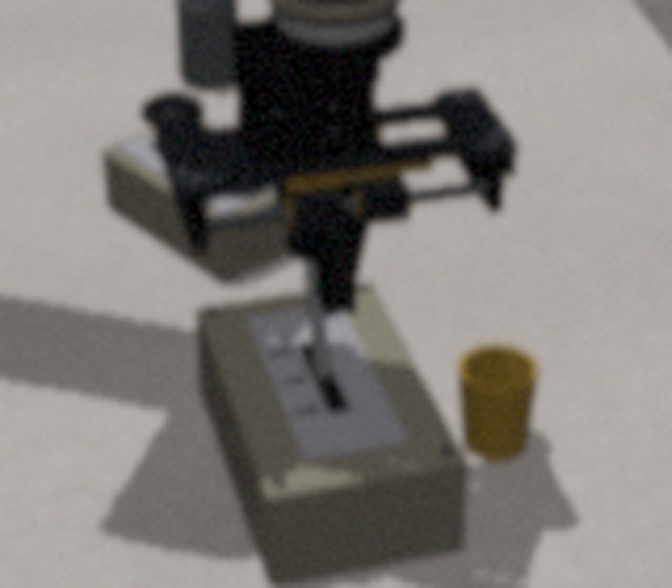

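Emit:
{"name": "move_arm", "arguments": {
  "commands": [
    [1,-10,0,0,0],
    [1,-30,0,0,0],
    [1,-50,0,0,0],
    [1,-70,0,0,0],
    [1,-80,0,0,0],
    [1,-80,0,0,0]
  ]
}}

```text
time: 5.82
position: [0.5367, -0.1525, 0.2476]
tool_rot: [0.483, 0.515, -0.481, 0.519]
ft_force: [0.1, -1.1, 0.6]
grip_width: 0.0003
```

Emit:
{"name": "move_arm", "arguments": {
  "commands": [
    [1,0,0,-20,0],
    [1,0,0,-55,0],
    [1,0,0,-90,0],
    [1,0,0,-125,0],
    [1,0,0,-160,0],
    [1,0,0,-190,0],
    [1,0,0,-200,0],
    [1,0,0,-200,0]
  ]
}}

```text
time: 6.48
position: [0.5201, 0.0498, 0.2437]
tool_rot: [0.481, 0.519, -0.482, 0.517]
ft_force: [-0.5, 0.2, -0.1]
grip_width: 0.0002
```

Run:
```python
from rig import robot
from h import *
o=robot.get_obs(); print({k:o[k] for k in('time','position','tool_rot','ft_force','grip_width')})
w=robot.camera('wrist'); cv2.imwrite('pics/g_w.png',w['image'][:,:,::-1])
W=world(w,o['position'],o['tool_rot'])
def est(c,n,z):
  for d in robot.regions_of(c,n)[:2]:
    b=d['bbox'];ys,xs=d['pixels'].nonzero(); W_=W if c is w else c; print(n,d['p'],b,xs.mean(),ys.mean(),atz(W_,xs.mean(),ys.mean(),z))
est(w,'start_button',.077)
s=robot.camera('scene');crop(s,220,150,240,180,3.3,'pics/g_s.png');est(s,'start_button',.077);est(s,'lever_knob',.151)
s=robot.camera('side');crop(s,230,200,160,140,4.2,'pics/g_d.png');est(s,'lever_knob',.151);est(s,'start_button',.077)
```

```text
{'time': 6.4833, 'position': array([0.52006941, 0.04977474, 0.24370866]), 'tool_rot': array([ 0.48077274,  0.51884663, -0.48160208,  0.517412  ]), 'ft_force': array([-0.47559255,  0.21588282, -0.12365664]), 'grip_width': 0.00016740196072138707}
start_button 0.74 [305.2, 110.0, 339.9, 143.9] 320.707343412527 125.05831533477321 [0.51599727 0.14416509 0.077     ]
start_button 0.39 [375.3, 247.1, 387.6, 260.6] 380.12605042016804 253.4453781512605 [0.52124259 0.14565241 0.077     ]
lever_knob 0.49 [279.3, 205.6, 297.2, 228.1] 287.82530120481925 213.89156626506025 [ 0.54213246 -0.09619109  0.151     ]
lever_knob 0.57 [297.1, 248.1, 312.0, 288.6] 304.04020100502515 266.1356783919598 [ 0.52590174 -0.13897645  0.151     ]
```

View pics/g_w.png

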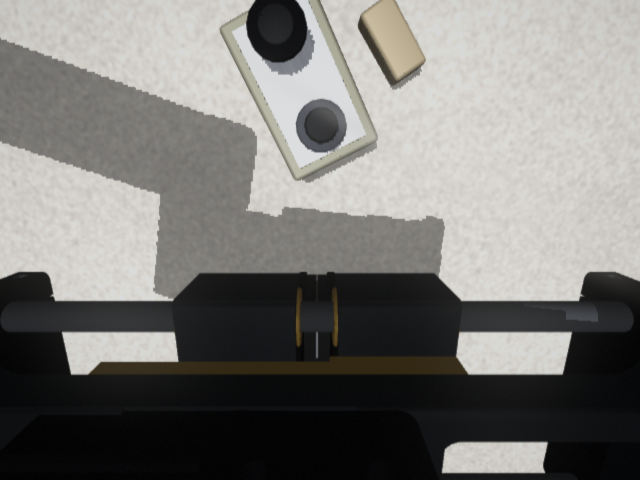

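View pics/g_s.png

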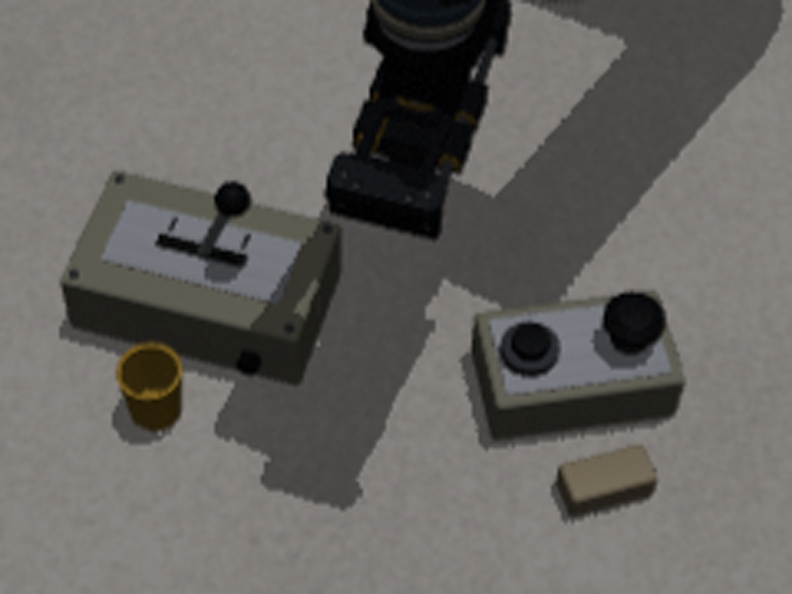

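Emit:
{"name": "move_arm", "arguments": {
  "commands": [
    [1,0,1,-20,0],
    [1,0,2,-50,0],
    [1,0,3,-80,0],
    [1,0,3,-94,0],
    [1,30,3,-94,0],
    [1,60,3,-94,0],
    [1,90,3,-94,0],
    [1,120,3,-94,0]
  ]
}}

```text
time: 7.55
position: [0.5183, 0.141, 0.1237]
tool_rot: [0.483, 0.517, -0.482, 0.517]
ft_force: [1.0, -0.6, 0.2]
grip_width: 0.0005
```

Emit:
{"name": "move_arm", "arguments": {
  "commands": [
    [1,0,0,0,0],
    [1,0,0,0,0],
    [1,0,0,0,0]
  ]
}}

```text
time: 7.8
position: [0.5189, 0.1411, 0.1256]
tool_rot: [0.483, 0.517, -0.482, 0.517]
ft_force: [-0.0, -0.5, 0.2]
grip_width: 0.0004
```

Run:
```python
from rig import robot
from h import *
o=robot.get_obs(); print({k:o[k] for k in('time','position','tool_rot','ft_force','grip_width')})
s=robot.camera('scene');crop(s,330,190,130,100,6,'pics/h_s.png')
s=L('scene');print(atz(s,290.3,210.3,.151))
```

```text
{'time': 7.8, 'position': array([0.51888898, 0.14107359, 0.12562959]), 'tool_rot': array([ 0.48290459,  0.51652443, -0.48192523,  0.51744927]), 'ft_force': array([-0.01342927, -0.48772009,  0.24562182]), 'grip_width': 0.0004148017663570087}
[ 0.52955348 -0.09497418  0.151     ]
```

View pics/h_s.png

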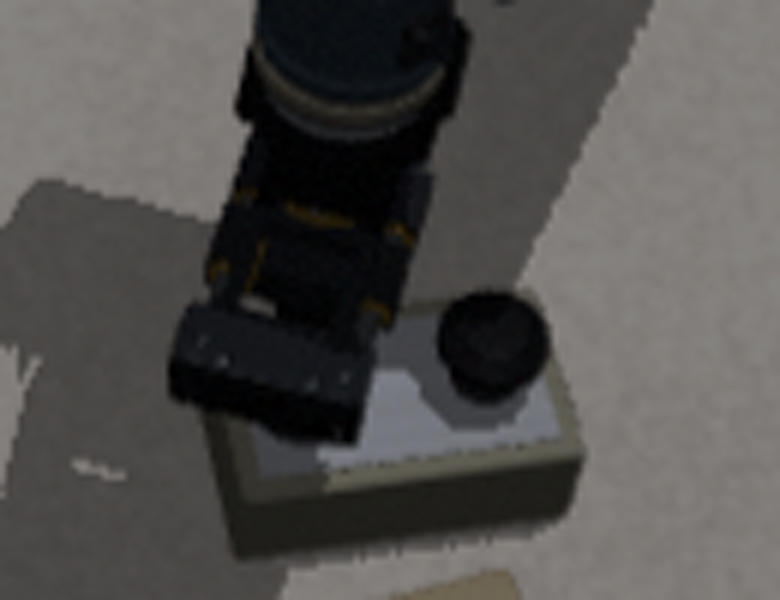

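Emit:
{"name": "move_arm", "arguments": {
  "commands": [
    [1,6,-2,-3,0],
    [1,12,-2,-3,0],
    [1,16,-2,-3,0],
    [1,20,-2,-3,0],
    [1,22,-2,-3,0],
    [1,22,-2,-3,0]
  ]
}}

```text
time: 8.35
position: [0.5153, 0.1443, 0.1021]
tool_rot: [0.482, 0.517, -0.482, 0.517]
ft_force: [-0.5, -0.1, 1.6]
grip_width: 0.0006
```

Emit:
{"name": "move_arm", "arguments": {
  "commands": [
    [1,1,0,0,0],
    [1,2,0,0,0],
    [1,3,0,0,0],
    [1,4,0,0,0],
    [1,4,0,0,0]
  ]
}}

```text
time: 8.77
position: [0.5154, 0.1443, 0.0986]
tool_rot: [0.482, 0.517, -0.482, 0.517]
ft_force: [-1.2, 0.3, 3.7]
grip_width: 0.0006
```

Emit:
{"name": "move_arm", "arguments": {
  "commands": [
    [1,1,0,0,0],
    [1,2,0,0,0],
    [1,3,0,0,0],
    [1,3,0,0,0]
  ]
}}

```text
time: 9.1
position: [0.5154, 0.1443, 0.0963]
tool_rot: [0.482, 0.517, -0.482, 0.517]
ft_force: [-2.8, 0.0, 9.7]
grip_width: 0.0007
```

Emit:
{"name": "move_arm", "arguments": {
  "commands": [
    [1,1,0,0,0],
    [1,2,0,0,0],
    [1,2,0,0,0]
  ]
}}

```text
time: 9.35
position: [0.5154, 0.1443, 0.0961]
tool_rot: [0.482, 0.517, -0.482, 0.517]
ft_force: [-6.4, -0.4, 22.7]
grip_width: 0.0005
```

Emit:
{"name": "move_arm", "arguments": {
  "commands": [
    [1,-3,0,0,0],
    [1,-8,0,0,0],
    [1,-20,0,0,0],
    [1,-45,0,0,0],
    [1,-75,0,0,0],
    [1,-105,0,0,0],
    [1,-120,0,0,0],
    [1,-120,0,0,0]
  ]
}}

```text
time: 10.02
position: [0.5186, 0.1445, 0.217]
tool_rot: [0.485, 0.515, -0.48, 0.519]
ft_force: [0.3, -0.8, 0.2]
grip_width: 0.0004
```

Emit:
{"name": "move_arm", "arguments": {
  "commands": [
    [1,0,0,25,0],
    [1,0,0,50,0],
    [1,0,0,75,0],
    [1,0,0,90,0],
    [1,0,0,90,0],
    [1,0,0,90,0]
  ]
}}

```text
time: 10.52
position: [0.5215, 0.0539, 0.2123]
tool_rot: [0.483, 0.517, -0.483, 0.516]
ft_force: [-0.5, 0.0, 0.2]
grip_width: 0.0009
```

Run:
```python
from rig import robot
from h import *
o=robot.get_obs(); print({k:o[k] for k in('time','position','ft_force','joint_velocities')})
s=robot.camera('scene');crop(s,220,150,240,180,3.3,'pics/i_s.png')
a=L('scene2')['image'].astype(int);d=np.abs(a-s['image']).sum(2); print('button patch diff',d[243:262,372:392].mean())
w=robot.camera('wrist'); cv2.imwrite('pics/i_w.png',w['image'][:,:,::-1])
```

```text
{'time': 10.5167, 'position': array([0.52153894, 0.05388305, 0.21226864]), 'ft_force': array([-0.47447104,  0.03126972,  0.17223567]), 'joint_velocities': array([ 0.0322326 , -0.00727487,  0.00168965,  0.00697306,  0.00782708,
        0.00238248])}
button patch diff 6.510526315789473
```

View pics/i_s.png

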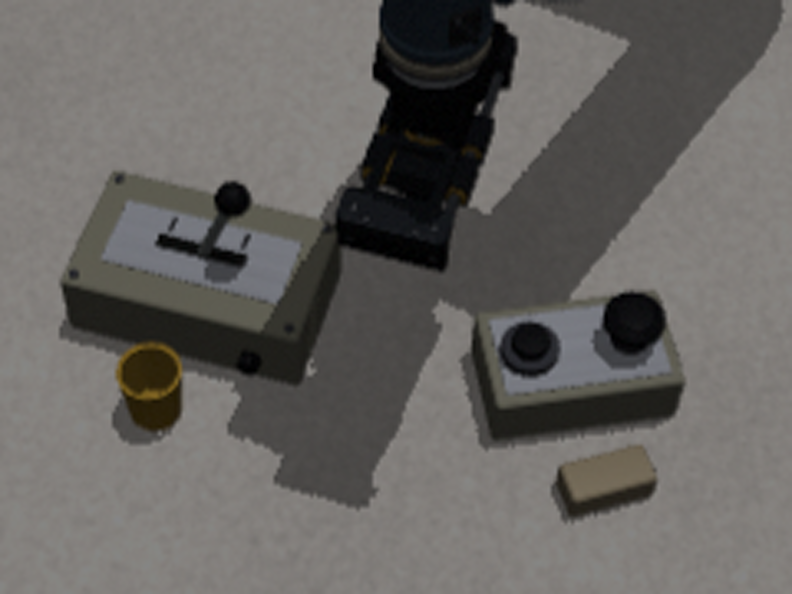

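View pics/i_w.png

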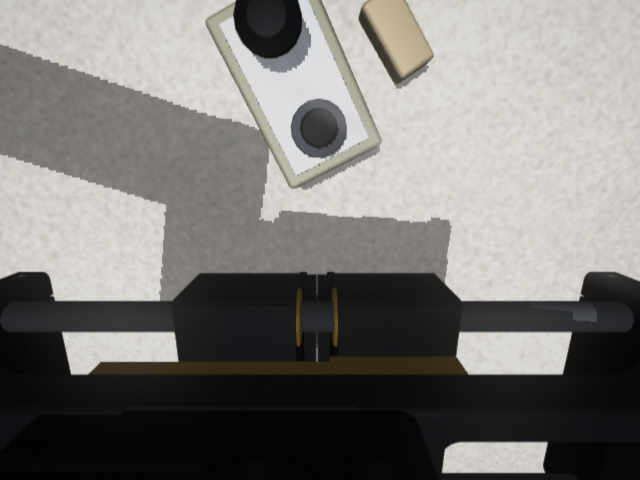

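The lever is still at the far stop, with its knob at (232,199) in the scene crop. The start button is back up at (530,342) there, and nothing else has moved. The arm is clear.

```bash
python3 -c "
from rig import robot
print(robot.hand_in())"
```

```text
the job is handed in; nothing more can be done
None
```

I pushed the speed lever to the full-speed stop with the closed fingertips, then pressed the start button and let it come back up. I then backed off and handed the job in at about 10.6 s of the 48 s allowed.

- **Lever:** I first pushed it to about upright at the first notch, then on to the far stop. After I let go, the knob was about 62 mm from where it started (y from -0.157 to -0.095), which matches the full swing. It was in the same place in the last picture. The wrist force I read between pushes stayed around 3 N.
- **Start button:** the fingertips stopped at about 71 mm above the bench, which is the 6 mm full press. The force there reached 23 N up and 6 N sideways, more than the button's 5 N, because I pressed against its bottom to be sure. Afterwards the button looked the same as before the press.
- **Surroundings:** in the last scene picture the cup, the bar and the stop button were where they had been. That crop did not show the oil can or the felt wheel, so I did not check them again, but the fingertips never came down near either.
- **Measurements that disagreed:** the side camera put the buttons 15–20 mm off in y from the scene camera. For the start button the wrist camera agreed with the scene camera, so I used those two. After the push, the network's knob position in the side picture was also off, at y = -0.139. I relied on the scene and wrist pictures, which agreed at about -0.095.

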